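# Turn the toast over in the folding pan

## Task

The underside of the hot slice of toast in the folding pan is browned, so turn the slice over: swing the pan half that holds it up by its loop handle and over past upright until the slice tumbles across, then swing the emptied half back down flat and let go. The slice must end lying flat in the other half, browned striped face up. Do not touch the hot slice with the gripper, do not let the swinging half drop, and leave the other things on the worktop where they are.

Things in the scene. Friction and masses are not known exactly. Their poses are not given: they have to be found in the camera images.
- pan: Folding non-stick aluminium pan (toast slides easily) on a wooden trivet; does not move. Two rectangular halves joined by a hinge, open flat like a book. Origin: on the worktop below the middle of the hinge line. x axis: level, from the swinging half (nearer the robot, loop handle, holds the slice) to the fixed half (small side ears only); y along the hinge. Hinge axis and rims 42 mm up
- leaf (a joint): Angle of the swinging half about the hinge: 0 lying flat open (start), 1.57 upright, 3.14 turned right over and shut on the fixed half, rim on rim. Turns freely (0.03 N m of friction), does not stay up by itself; weighs about 0.45 kg. The slice slides to the hinge side and stays in this half until past upright and has tumbled into the fixed half by 2.1; going on nearly to shut does no harm
- bar (a point): Middle of the black grip bar of the swinging half's loop handle: round, 11 mm thick, straight part 52 mm long, parallel to the hinge, 139 mm from the hinge axis and level with it (42 mm up at the start). Between bar and pan wall the loop is open, 28 mm clear. Turns with the half: its x axis points from bar to hinge
- other_half (a point): Middle of the fixed half's inner floor, 18 mm above the worktop, 61 mm from the hinge line; axes as the pan's. Inside, each half is 96 (x) by 100 mm (y) and 24 mm deep, with 4 mm walls, outer wall ending 105.5 mm from the hinge line. Walls are upright, but the fixed half's hinge-side wall slopes down to its floor, which begins 20 mm from the hinge line
- slice_center (a point): Centre (half-way up) of the slice of crisp, rigid toast, 70 x 66 x 16 mm, about 45 g, loose in the swinging half. Its z axis points out of the pale face (up at the start); the other face is browned, with four dark stripes
- salt: Bystander: salt shaker, 44 mm across, 90 mm tall, in front of the stove; origin at the centre of its underside
- bowl: Bystander: small steel bowl, 94 mm across, 35 mm tall, to the left of the pan at the front; origin at the centre of its underside
- tongs: Bystander: steel tongs lying in front of the stove, 313 mm long; origin at the centre of their underside

How it is judged (in metres and radians):
On the way:
1. the half with the slice has been swung up well past upright (value of joint leaf above 1.8 rad), for 0.1 s.
At the end, for the whole second after the job is handed in: The swinging half is back down flat (within 0.1 rad), and the slice lies at rest flat on the floor of the fixed half (within 0.17 rad of level), pale face down, browned striped face up (value of joint leaf below 0.1 rad and angle between slice_center's own z axis and vertical above 2.97 rad and x of slice_center in the frame of pan between 0.03 and 0.08 m and y of slice_center in the frame of pan between -0.035 and 0.035 m and z of slice_center in the frame of pan below 0.032 m and linear speed of slice below 0.02 m/s); the robot touches nothing.
It fails at once if the gripper or arm touches the hot slice (contact force between slice and the fingers above 0.5 N or contact force between slice and the arm above 0.5 N).
It fails at once if the swinging half is dropped or slammed (faster than 5 rad/s) (velocity of joint leaf above 5 rad/s or velocity of joint leaf below -5 rad/s).
It fails at once if the bowl, the salt shaker or the tongs are moved by more than 3 cm (distance of any of salt, bowl, tongs from where it was at the start of the episode above 0.03 m).
It also fails if it takes over 67 s, if anything falls off the work surface, if the arm or the gripper's body presses on something with over 40 N, if the wrist force passes 120 N, or if a joint passes its speed limit or range.

## Robot

A 7-joint arm with a two-finger parallel gripper is mounted at the origin on a cart in front of the work surface, level with it; the furniture and walls round the work are solid. World frame = base frame: x ahead of the robot, y to its left, z up, the work surface at z = 0. Lengths are in m, angles in degrees, forces in N, time in s.
With the tool pointing down it reaches from about 0.425 to 0.975 m from the base axis. Payload 16.7 kg.
Tool frame: the origin (TCP) lies midway between the tips of the shut fingers; the grasp point (between the pads) lies grip_point_offset behind it (grip_point_offset is the distance from the TCP to the grasp point, in m); z points along the fingers, y is the line along which they close (so a half turn about z gives the same grasp; the last joint's range is limited). The gripper opens to 85 mm and grips with 20 to 120 N. Pads are 22 mm wide; open, the fingers measure 114 mm over their backs; the gripper's body (76 mm by 85 mm) begins 54 mm behind the grasp point. The pads swing forward as they close: fully open they stand 13 mm farther back than shut.
Start: joints at [64.315, 24.414, 4.234, 92.017, -1.954, 63.644, -3.845], TCP at [0.199, -0.645, 0.191] pointing down, gripper open.
Joint ranges: [-163.25, 163.25], [-28.42, 122.38], [-70.27, 78.77], [12.13, 141.07], [-58.53, 238.53], [9.26, 117.41], [-156.51, 156.51]. Speed limits (degrees/s): [108.29, 108.29, 136.94, 136.94, 172.46, 172.46, 172.46].

## Interface

Orientations are given as [roll, pitch, yaw] about the fixed x, y, z axes, in that order (R = Rz(yaw) Ry(pitch) Rx(roll)).
In Python, from station import read_state, grab_frame, camera_info, sign_off, grip_point_offset gives the robot as it stands.
- The arm moves only by the tool servo_tool, never from a script. Its arguments are lists of equal length, an entry for each row: "delta_pos": the shift along the tool's x, y, z in mm, a list of three; "twist": the turn about the tool's z in degrees. A call has 1 to 8 rows; each row is the pose to reach, as a shift and turn from the pose commanded when the call began, along the tool's axes at that moment; what a row does not reach only later rows make up. A row lasts 1/8 s, in which the tool goes at most 62.5 mm and 10.7 degrees, less where a joint would pass 70% of its speed; a pose out of reach is approached as far as the arm can. A call with a gripper value outside its range is refused whole. "fingers" is the opening, from 0 (shut) to 1 (fully open), set as the call begins (left out, the last holds). The fingers move at their own pace and stop on an object; "grip_force" is the grip in N (left out, the last holds). Time passes only in rows, so rows that repeat a pose let the fingers close. It gives the time, the measured TCP pose, the force, the opening and the grip force at its end, in the units of the state.
- read_state(): the state, without advancing time (a new reading comes with each control period).
- grab_frame(name): name is "scene" or "top"; returns (picture, depth): 384x512x3 uint8, red, green, blue; 384x512 float32, m along the optical axis (not along the pixel's ray), 0 where there is no reading.
- camera_info(name): a dict with "fx", "fy", "cx", "cy" (pixels), "rvec" (rotation vector, rad) and "tvec" (3), from world to camera coordinates, as OpenCV has them. Camera axes: x right, y down, z forward; pixel columns grow to the right and rows downward; lengths in m; the calibration is good to about 2 mm. A picture is of the moment at which its call begins. camera_info takes no time and is no camera call.
- sign_off(): hands the job in; it is judged then, once.
The state is a dict: "time": time; "joint_pos": joint angles; "qvel": joint speeds; "joint_torque": joint torques, N m; "tcp_pos": TCP position; "eef_rot": TCP orientation; "ft_force": force on the tool from outside, world axes, zero at the start; "moment": the same for the moment, N m; "width": finger opening in m; "grasp_force": force on a finger pad.
Only numpy, scipy, OpenCV 4.12 (cv2) and the standard library are available. Lean on these libraries where they do the work, as an engineer would, in place of code of your own. Each camera call takes 0.05 s, during which the arm holds its last target. There are 200 camera calls.

## Working session

There is one attempt and no reset: what is moved stays moved. The work goes in short steps, Python scripts to look and compute and a tool call to move; the robot and the scene stay as the last step left them, time stands still between calls to the robot, and variables do not carry over. Pictures are saved under pics/ and viewed, at most 11 in all, crops included, and the job is handed in when it is done.

Besides the shell and the picture viewer there is one more tool, called after "Call:" by a JSON object that holds its "method" and its "body", one argument or row to a line. servo_tool: Moves the arm, as the interface text tells. Its arguments: {"type":"object","properties":{"delta_pos":{"type":"array","items":{"type":"array","items":{"type":"number"}}},"twist":{"type":"array","items":{"type":"number"}},"fingers":{"type":"number"},"grip_force":{"type":"number"}},"required":["delta_pos","twist"]}

```bash
mkdir -p pics; python3 - <<'E'
from station import *
import cv2,numpy as np
s=read_state();print(s, grip_point_offset)
for n in("scene","top"):
    p,d=grab_frame(n);cv2.imwrite(f"pics/{n}0.png",p[:,:,::-1]);np.save(f"pics/{n}0.npy",d);print(camera_info(n))
E
```

```text
{'time': 0.0, 'joint_pos': array([64.3129825 , 24.45029912,  4.23092741, 92.05436538, -1.9537134 ,
       63.64411177, -3.84407231]), 'qvel': array([ 0.05607995,  0.03854132, -0.05282093,  0.09243223, -0.10637118,
        0.06932776,  0.07098774]), 'joint_torque': array([-2.72900961e-04, -9.49837661e+01,  3.76054823e+00, -4.63502133e+01,
        1.92892127e-02,  1.06146527e-02, -4.41859993e-05]), 'tcp_pos': array([ 0.19854375, -0.64463088,  0.19058652]), 'eef_rot': array([-1.79923577e+02,  5.61022311e-03,  1.71202961e+01]), 'ft_force': array([0.19821855, 0.12198555, 0.53277946]), 'moment': array([-0.01576712, -0.0641978 ,  0.02015184]), 'grasp_force': 0.0, 'width': 0.0855117588660871} 0.0187
{'fx': 463.35974641079787, 'fy': 463.35974641079787, 'cx': 256.0917757157972, 'cy': 191.8378069824563, 'rvec': array([ 0.21249773,  2.93481365, -0.92628762]), 'tvec': array([0.49232989, 0.01890863, 1.34491611])}
{'fx': 357.27479295949837, 'fy': 357.27479295949837, 'cx': 255.17102609192185, 'cy': 185.3807939488094, 'rvec': array([ 2.10963971, -2.10108776,  0.22538856]), 'tvec': array([-0.05845184,  0.51105996,  1.03546076])}
```

View pics/top0.png

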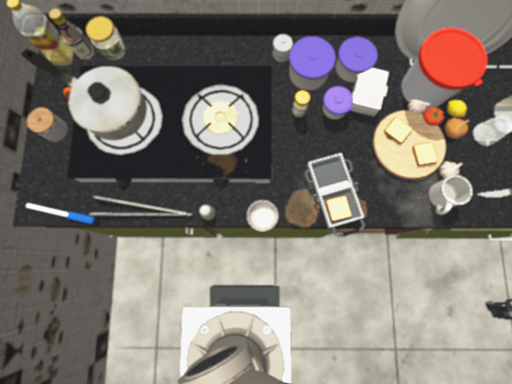

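View pics/scene0.png

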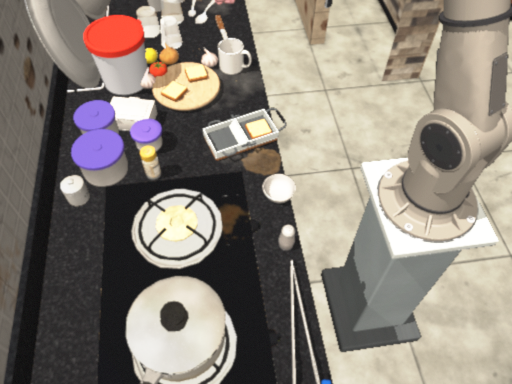

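The pan is at about (335,192) in top, with its loop handle near (348,228); in scene the handle is at about (278,118). I'll enlarge both crops.

```bash
python3 - <<'E'
import cv2,numpy as np
a=cv2.imread("pics/top0.png")[145:245,290:390];b=cv2.imread("pics/scene0.png")[90:170,195:295]
a=cv2.resize(a,(400*1,400),interpolation=cv2.INTER_CUBIC);b=cv2.resize(b,(400,320),interpolation=cv2.INTER_CUBIC)
b=cv2.copyMakeBorder(b,0,80,0,0,cv2.BORDER_CONSTANT)
cv2.imwrite("pics/c0.png",np.hstack([a,b]))
E
```

```text
(no output)
```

View pics/c0.png

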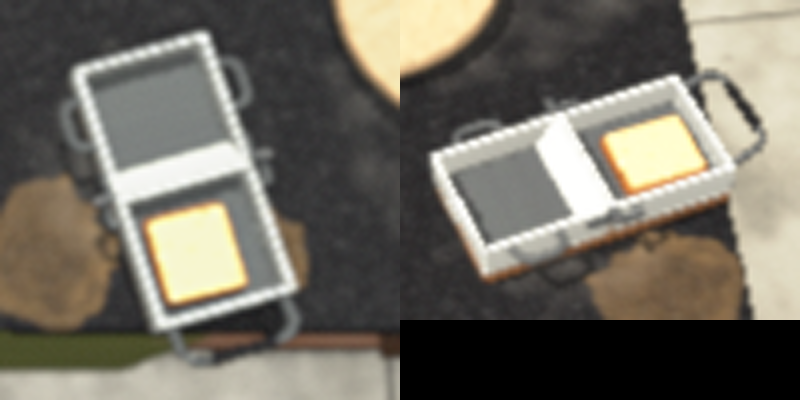

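The left crop (top) shows the rim corners at (75,72), (208,35), (297,287) and (157,330), with the bar's middle at about (243,347). The right crop (scene) shows the corners at (434,155), (680,78), (735,172) and (486,277), with the bar's middle at about (747,103).

```bash
cat > h.py <<'E'
import cv2,numpy as np
from station import *
def ray(n,u,v,z):
    c=camera_info(n);R=cv2.Rodrigues(c['rvec'])[0];o=-R.T@c['tvec']
    d=R.T@np.array([(u-c['cx'])/c['fx'],(v-c['cy'])/c['fy'],1]);return o+d*(z-o[2])/d[2]
def proj(n,P):
    c=camera_info(n);K=np.array([[c['fx'],0,c['cx']],[0,c['fy'],c['cy']],[0,0,1]])
    return cv2.projectPoints(np.float64(P).reshape(-1,3),c['rvec'],c['tvec'],K,None)[0][:,0]
E
python3 - <<'E'
from h import *
t=[(75,72),(208,35),(297,287),(157,330),(243,347)]
s=[(34,155),(280,78),(335,172),(86,277),(347,103)]
for n,L,o in(("top",t,(290,145)),("scene",s,(195,90))):
    P=np.array([ray(n,o[0]+u/4-.375,o[1]+v/4-.375,.042)[:2] for u,v in L]);print(n,P.round(4).tolist())
    C=P[:4].mean(0)
    if n=="top": e=(P[0]+P[1]-P[2]-P[3])
    else: e=(P[0]+P[3]-P[1]-P[2])
    print(C,np.degrees(np.arctan2(e[1],e[0])),np.linalg.norm(e)/2)
    e/=np.linalg.norm(e);print("bar from hinge",C-.139*e)
print(ray("top",208,213,0.09),ray("top",262,215,.035))
E
```

```text
top [[0.5879, -0.2228], [0.6186, -0.3284], [0.4193, -0.3863], [0.3863, -0.279], [0.3738, -0.343]]
[ 0.50303271 -0.30410405] 15.880559627105653 0.20842113088583153
bar from hinge [ 0.36933775 -0.34213902]
scene [[0.616, -0.3227], [0.414, -0.3791], [0.388, -0.2734], [0.5882, -0.1961], [0.3657, -0.3445]]
[ 0.50152351 -0.29281777] 18.391483100232175 0.21188473068575556
bar from hinge [ 0.36962323 -0.33667338]
[0.42099049 0.08022871 0.09      ] [ 0.42319226 -0.07757272  0.035     ]
```

Call:
{"method": "servo_tool", "body": {
  "delta_pos": [
    [20,-20,0],
    [55,-52,0],
    [92,-88,0],
    [130,-124,0],
    [168,-160,0],
    [205,-196,0],
    [235,-225,0],
    [252,-241,0]
  ],
  "twist": [-6,-16.5,-27,-37.5,-48,-58,-68,-78],
  "fingers": 0.31
}}

```text
time: 1.1
tcp_pos: [0.3694, -0.3385, 0.1913]
eef_rot: [-180.0, -0.0, 95.6]
ft_force: [0.3, -0.7, -0.6]
width: 0.0265
grasp_force: 0.0
```

Call:
{"method": "servo_tool", "body": {
  "delta_pos": [
    [0,0,0],
    [0,0,10],
    [0,0,30],
    [0,0,45],
    [0,0,50],
    [0,0,50]
  ],
  "twist": [-6,-10.7,-10.7,-10.7,-10.7,-10.7]
}}

```text
time: 1.85
tcp_pos: [0.3686, -0.3405, 0.1412]
eef_rot: [-180.0, -0.0, 105.8]
ft_force: [0.1, 0.1, 0.1]
width: 0.0265
grasp_force: 0.0
```

```bash
python3 - <<'E'
from h import *
s=read_state();print({k:np.round(s[k],3) for k in('time','joint_pos','tcp_pos','eef_rot','width','ft_force')})
p,d=grab_frame("scene");q,d=grab_frame("top")
e=cv2.resize(p[80:150,235:325],None,fx=6,fy=6,interpolation=2)[:,:,::-1]
f=cv2.resize(q[190:250,320:370],None,fx=5,fy=5,interpolation=2)[:,:,::-1]
f=cv2.copyMakeBorder(f,0,120,0,0,0);cv2.imwrite("pics/c1.png",np.hstack([e,f]))
b=np.array([.3695,-.342,.042]);print(proj("scene",[b,s['tcp_pos']]),proj("top",[b,s['tcp_pos']]))
E
```

```text
{'time': np.float64(1.85), 'joint_pos': array([ 51.953,  12.579, -18.752, 115.891,   5.063,  52.314,  46.335]), 'tcp_pos': array([ 0.369, -0.341,  0.141]), 'eef_rot': array([-1.79990e+02, -2.80000e-02,  1.05817e+02]), 'width': np.float64(0.026), 'ft_force': array([0.117, 0.086, 0.082])}
[[280.32667282 116.06333379]
 [282.55756059  92.91039141]] [[350.11743704 232.82107382]
 [358.9068326  230.057236  ]]
```

View pics/c1.png

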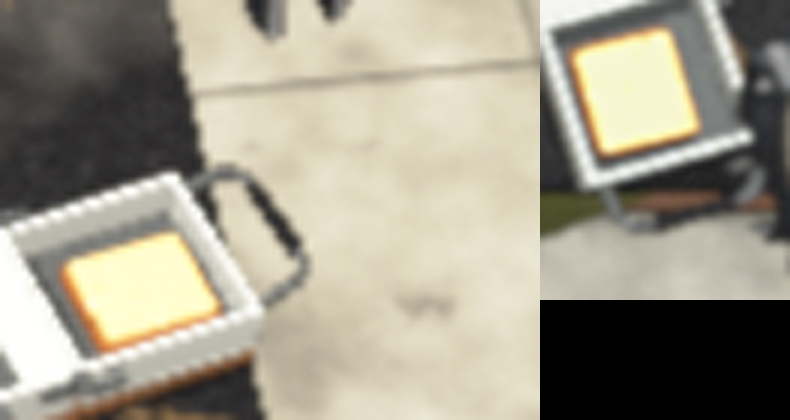

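The scene crop puts the bar's middle at about (280.4,115.7), against a prediction of (280.3,116.1), so the bar position holds. The fingertips show higher than predicted, so I'll check them closer in.

Call:
{"method": "servo_tool", "body": {
  "delta_pos": [
    [0,0,10],
    [0,0,30],
    [0,0,50],
    [0,0,66],
    [0,0,72],
    [0,0,72]
  ],
  "twist": [0,0,0,0,0,0]
}}

```text
time: 2.7
tcp_pos: [0.3686, -0.3405, 0.0692]
eef_rot: [-180.0, -0.0, 105.8]
ft_force: [0.8, -0.6, 1.0]
width: 0.0264
grasp_force: 0.0
```

```bash
python3 - <<'E'
from h import *
s=read_state();print({k:np.round(s[k],3) for k in('time','tcp_pos','width','ft_force')})
p,d=grab_frame("scene")
e=cv2.resize(p[70:140,235:325],None,fx=8,fy=8,interpolation=2)[:,:,::-1]
cv2.imwrite("pics/c2.png",e);print(proj("scene",[s['tcp_pos']]))
E
```

```text
{'time': np.float64(2.7), 'tcp_pos': array([ 0.369, -0.34 ,  0.069]), 'width': np.float64(0.026), 'ft_force': array([ 0.814, -0.599,  0.99 ])}
[[281.1815219  110.21242678]]
```

View pics/c2.png

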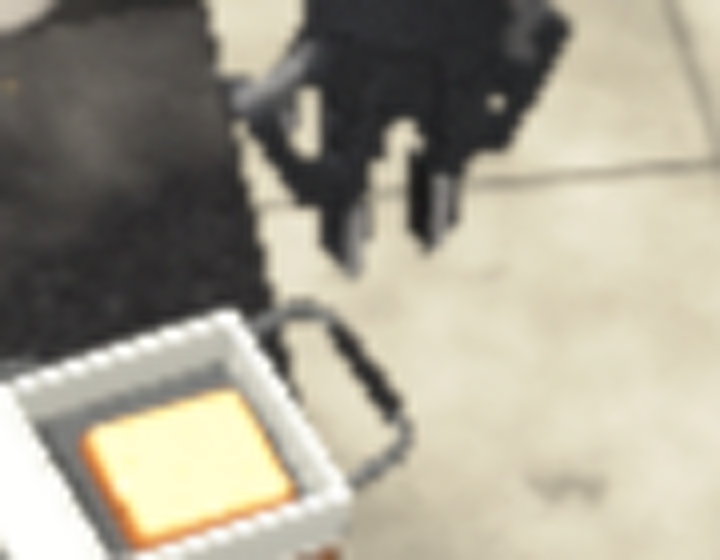

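Fingertips appear at about (278.6,103.9) and (288.4,100.9), which is still above the predicted TCP of (281.2,110.2). Depth will show whether that is real.

```bash
python3 - <<'E'
from h import *
s=read_state();p,d=grab_frame("scene");c=camera_info("scene");R=cv2.Rodrigues(c['rvec'])[0]
v,u=np.mgrid[85:125,262:300];z=d[85:125,262:300]
X=np.stack([(u-c['cx'])/c['fx']*z,(v-c['cy'])/c['fy']*z,z],-1)-c['tvec'];W=X@R
T=W.reshape(-1,3)-s['tcp_pos'];a=np.radians(105.8)
x=T@[np.cos(a),np.sin(a),0];y=T@[np.sin(a),-np.cos(a),0]
m=(np.abs(x)<25)&(np.abs(T[:,0])<.05)&(np.abs(T[:,1])<.05)&(T[:,2]>-.035)&(T[:,2]<.045)&(z.ravel()>0)
for i in np.where(m)[0]:print(u.ravel()[i],v.ravel()[i],(1000*np.array([x[i],y[i],T[i,2]])).round().astype(int))
E
```

```text
286 97 [ -6 -17  43]
286 98 [ -1 -14  44]
287 99 [  3 -16  43]
288 100 [  7 -17  42]
289 100 [ 10 -19  44]
290 100 [ 10 -23  43]
278 103 [ 8 17 44]
280 103 [10 12 44]
271 107 [-49  11 -27]
272 107 [-46   9 -24]
273 107 [-46   5 -26]
274 107 [-41   4 -22]
269 108 [-48  18 -28]
270 108 [-45  16 -25]
271 108 [-46  12 -27]
272 108 [-41  11 -24]
273 108 [-42   7 -26]
274 108 [-41   4 -26]
275 108 [-36   3 -23]
276 108 [-35   0 -23]
264 109 [-50  35 -27]
267 109 [-50  24 -31]
268 109 [-42  25 -24]
269 109 [-46  19 -30]
270 109 [-43  17 -28]
271 109 [-43  13 -30]
272 109 [-43  10 -30]
273 109 [-40   8 -29]
274 109 [-38   5 -28]
275 109 [-35   3 -26]
276 109 [-32   1 -24]
277 109 [-29  -1 -22]
264 110 [-46  37 -27]
265 110 [-47  33 -29]
266 110 [-47  29 -31]
267 110 [-48  25 -34]
268 110 [-41  25 -27]
269 110 [-45  19 -33]
276 110 [-33   0 -30]
277 110 [-24   2 -21]
278 110 [-21  -1 -19]
265 111 [-39  36 -25]
267 111 [-45  27 -34]
276 111 [-29   2 -30]
277 111 [-22   2 -24]
278 111 [-23  -2 -26]
279 111 [-14  -1 -17]
265 112 [-37  37 -27]
266 112 [-39  33 -31]
277 112 [-22   2 -27]
278 112 [
[... 940 characters left out ...]
 119 [ -2  37 -26]
271 119 [ -7  30 -33]
281 119 [ 10   3 -29]
283 119 [ 16   0 -25]
284 119 [ 20  -2 -21]
285 119 [ 18  -7 -26]
271 120 [  2  35 -28]
282 120 [ 17   3 -27]
283 120 [ 22   3 -22]
284 120 [ 26   2 -19]
285 120 [ 23  -4 -24]
271 121 [  3  35 -31]
272 121 [  6  33 -29]
283 121 [ 25   4 -24]
284 121 [ 23   0 -26]
285 121 [ 28  -2 -23]
271 122 [  5  36 -33]
272 122 [ 12  36 -27]
273 122 [  8  31 -32]
283 122 [ 21   2 -32]
284 122 [ 28   2 -26]
285 122 [ 32   1 -22]
286 122 [ 30  -4 -26]
267 123 [  3  49 -35]
273 123 [ 10  31 -35]
285 123 [ 33   1 -26]
286 123 [ 34  -2 -26]
272 124 [ 14  36 -34]
273 124 [ 18  35 -31]
274 124 [ 20  33 -30]
285 124 [ 36   2 -27]
286 124 [ 39   1 -24]
```

Call:
{"method": "servo_tool", "body": {
  "delta_pos": [
    [0,0,8],
    [0,0,18],
    [0,0,28],
    [0,0,36],
    [0,0,41],
    [0,0,41]
  ],
  "twist": [0,0,0,0,0,0]
}}

```text
time: 3.55
tcp_pos: [0.3684, -0.3404, 0.0279]
eef_rot: [-180.0, -0.0, 105.8]
ft_force: [0.1, -0.7, 0.0]
width: 0.0266
grasp_force: 0.0
```

```bash
python3 - <<'E'
from h import *
s=read_state();print({k:np.round(s[k],3) for k in('time','tcp_pos','width','ft_force')})
p,d=grab_frame("scene")
e=cv2.resize(p[75:135,245:325],None,fx=9,fy=9,interpolation=2)[:,:,::-1]
cv2.imwrite("pics/c3.png",e);print(proj("scene",[s['tcp_pos']]))
E
```

```text
{'time': np.float64(3.55), 'tcp_pos': array([ 0.368, -0.34 ,  0.028]), 'width': np.float64(0.027), 'ft_force': array([ 0.13 , -0.689,  0.037])}
[[280.5049761  119.51373897]]
```

View pics/c3.png

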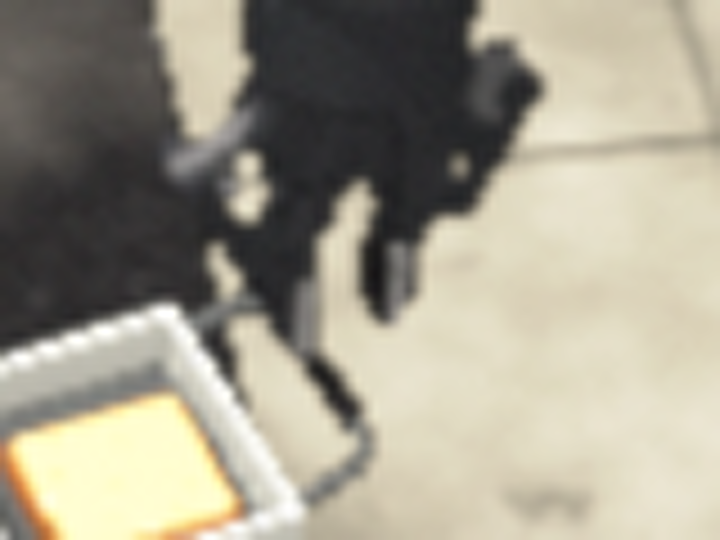

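The fingertips, at (279,114) and (288,111), look higher than the bar line. Closing will tell: a width of about 11 mm means the bar is held.

Call:
{"method": "servo_tool", "body": {
  "delta_pos": [
    [0,0,0],
    [0,0,0],
    [0,0,0],
    [0,0,0]
  ],
  "twist": [0,0,0,0],
  "fingers": 0,
  "grip_force": 25
}}

```text
time: 4.1
tcp_pos: [0.3686, -0.3406, 0.0284]
eef_rot: [180.0, 0.0, 105.8]
ft_force: [-0.3, 0.0, -0.5]
width: -0.0003
grasp_force: 0.0
```

Width went to 0, so nothing is held and the tips are above the bar. I'll measure the shut tips' height by depth in both cameras.

```bash
cat >> h.py <<'E'
def cloud(n):
    s=read_state();p,d=grab_frame(n);c=camera_info(n);R=cv2.Rodrigues(c['rvec'])[0]
    v,u=np.mgrid[:384,:512]
    W=(np.stack([(u-c['cx'])/c['fx']*d,(v-c['cy'])/c['fy']*d,d],-1)-c['tvec'])@R
    T=W-s['tcp_pos'];a=np.radians(s['eef_rot'][2])
    return p,d,W,np.stack([T@[np.cos(a),np.sin(a),0],T@[np.sin(a),-np.cos(a),0],T[...,2]],-1)*1000
E
python3 - <<'E'
from h import *
p,d,W,T=cloud("scene")
m=(abs(T[...,0])<40)&(abs(T[...,1])<45)&(d>0)
for lo in range(-30,100,8):
    k=m&(T[...,2]>=lo)&(T[...,2]<lo+8)
    if k.any():print(lo,k.sum(),T[k].min(0).round(),T[k].max(0).round(),np.median(T[k],0).round(), p[k].mean(0).round())
cv2.imwrite("pics/c4.png",cv2.resize(p[75:135,245:325],None,fx=9,fy=9,interpolation=2)[:,:,::-1])
E
```

```text
-30 1 [-31.  14. -27.] [-31.  14. -27.] [-31.  14. -27.] [174. 169. 154.]
-22 1 [ 25.  34. -14.] [ 25.  34. -14.] [ 25.  34. -14.] [208. 207. 197.]
-14 33 [-39.  34. -14.] [25. 44. -6.] [ -6.  37. -11.] [184. 181. 168.]
-6 24 [-38.  34.  -6.] [34. 44.  2.] [ 0. 36. -1.] [212. 209. 197.]
2 25 [-36.  -1.   2.] [40. 38. 10.] [-4. 36.  7.] [227. 226. 219.]
10 69 [-40.  -6.  10.] [40. 37. 18.] [ 4.  3. 15.] [151. 148. 141.]
18 18 [-37.  -5.  18.] [25.  8. 23.] [-3.  0. 20.] [116. 111. 101.]
34 3 [ -4. -11.  37.] [ 6.  6. 41.] [ 5.  4. 40.] [121. 117. 109.]
42 9 [  6. -17.  44.] [13.  8. 49.] [11. -0. 48.] [136. 132. 123.]
50 20 [ -8. -15.  50.] [14. 11. 58.] [ 9.  2. 54.] [104. 101.  97.]
58 18 [ -5. -18.  58.] [11. 12. 66.] [ 7.  3. 62.] [93. 91. 88.]
66 15 [ -2. -13.  67.] [14. 11. 74.] [ 9.  0. 70.] [102.  99.  97.]
74 12 [  6. -14.  74.] [14. 13. 82.] [11.  5. 80.] [79. 77. 74.]
82 29 [ -7. -27.  82.] [16. 29. 89.] [11. -4. 86.] [64. 62. 60.]
90 61 [-13. -44.  90.] [18. 35. 98.] [11.  2. 94.] [66. 65. 63.]
98 39 [-10. -43.  98.] [ 19.  40. 106.] [ 13.   9. 102.] [56. 55. 53.]
```

View pics/c4.png

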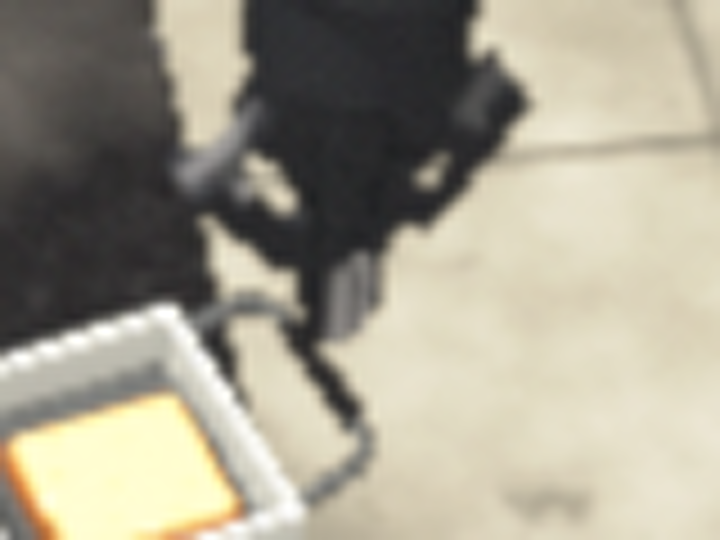

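Depth shows the shut tips about 40 mm above the reported TCP, centred over the bar, which is 15 mm above the TCP. So I need to go about 35 mm deeper; I'll open, go down in stages and watch the force.

Call:
{"method": "servo_tool", "body": {
  "delta_pos": [
    [0,0,0],
    [0,0,0],
    [0,0,6],
    [0,0,12],
    [0,0,18],
    [0,0,22],
    [0,0,24],
    [0,0,24]
  ],
  "twist": [0,0,0,0,0,0,0,0],
  "fingers": 0.31
}}

```text
time: 5.15
tcp_pos: [0.3686, -0.3405, 0.0042]
eef_rot: [-180.0, -0.0, 105.8]
ft_force: [0.5, 0.0, -0.3]
width: 0.0267
grasp_force: 0.0
```

Call:
{"method": "servo_tool", "body": {
  "delta_pos": [
    [0,0,4],
    [0,0,8],
    [0,0,11],
    [0,0,11],
    [0,0,11]
  ],
  "twist": [0,0,0,0,0]
}}

```text
time: 5.78
tcp_pos: [0.3687, -0.3406, -0.0066]
eef_rot: [180.0, -0.0, 105.8]
ft_force: [0.7, -0.6, -0.4]
width: 0.0265
grasp_force: 0.0
```

```bash
python3 - <<'E'
from h import *
p,d,W,T=cloud("scene");s=read_state();print(s['tcp_pos'],s['ft_force'])
cv2.imwrite("pics/c5.png",cv2.resize(p[75:135,245:325],None,fx=9,fy=9,interpolation=2)[:,:,::-1])
E
```

```text
[ 0.36863769 -0.34059722 -0.00661089] [-0.63705157  0.37817813  0.31418099]
```

View pics/c5.png

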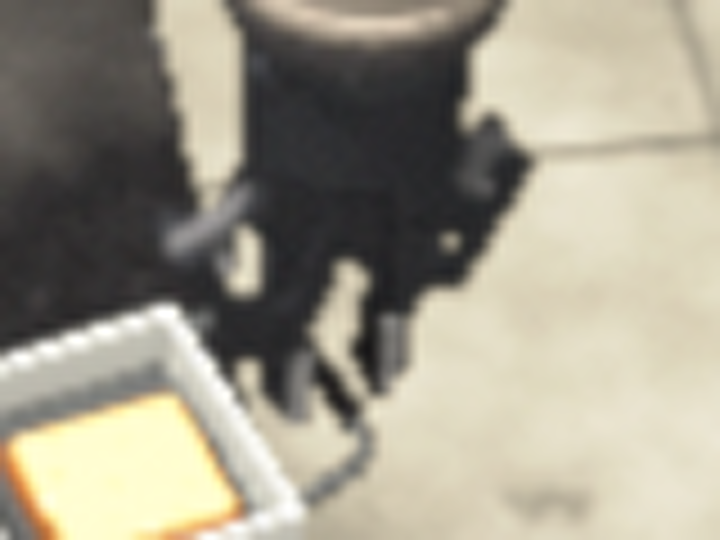

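The inner fingertip (298,418) is now inside the loop, the outer one (388,390) is outside it, and the bar is between them. Closing.

Call:
{"method": "servo_tool", "body": {
  "delta_pos": [
    [0,0,3],
    [0,0,3],
    [0,0,3],
    [0,0,3],
    [0,0,3]
  ],
  "twist": [0,0,0,0,0],
  "fingers": 0,
  "grip_force": 30
}}

```text
time: 6.45
tcp_pos: [0.3704, -0.3407, -0.0092]
eef_rot: [179.9, 0.1, 105.9]
ft_force: [6.6, 1.7, 3.7]
width: 0.0093
grasp_force: 29.2
```

It has caught the bar, but 9.3 mm is less than the bar's 11 mm, so it is held by the very tips. I'll re-grip about 10 mm deeper, with a 2 mm shift along y.

Call:
{"method": "servo_tool", "body": {
  "delta_pos": [
    [0,1,0],
    [0,2,0],
    [0,2,3],
    [0,2,6],
    [0,2,9],
    [0,2,9]
  ],
  "twist": [0,0,0,0,0,0],
  "fingers": 0.31
}}

```text
time: 7.2
tcp_pos: [0.3703, -0.3399, -0.019]
eef_rot: [-180.0, -0.0, 105.8]
ft_force: [-0.2, -0.3, -0.3]
width: 0.0267
grasp_force: 0.0
```

Call:
{"method": "servo_tool", "body": {
  "delta_pos": [
    [0,0,0],
    [0,0,0],
    [0,0,0],
    [0,0,0],
    [0,0,0]
  ],
  "twist": [0,0,0,0,0],
  "fingers": 0,
  "grip_force": 30
}}

```text
time: 7.82
tcp_pos: [0.3703, -0.34, -0.0187]
eef_rot: [-180.0, -0.0, 105.8]
ft_force: [-3.8, -0.5, 3.6]
width: 0.0096
grasp_force: 29.4
```

Call:
{"method": "servo_tool", "body": {
  "delta_pos": [
    [0,0,-4],
    [0,0.7,-14],
    [0,2.2,-25],
    [0,5,-37],
    [0,8.9,-49],
    [0,13.8,-60.5],
    [0,19,-70],
    [0,24.3,-78.5]
  ],
  "twist": [0,0,0,0,0,0,0,0]
}}

```text
time: 8.82
tcp_pos: [0.3922, -0.3335, 0.0608]
eef_rot: [-179.9, -0.0, 105.8]
ft_force: [-13.7, -2.2, 4.8]
width: 0.0095
grasp_force: 29.5
```

```bash
python3 - <<'E'
from h import *
p,d,W,T=cloud("scene");s=read_state();print(s['tcp_pos'],s['ft_force'],s['width'],s['grasp_force'])
cv2.imwrite("pics/c6.png",cv2.resize(p[55:165,190:325],None,fx=5,fy=5,interpolation=2)[:,:,::-1])
E
```

```text
[ 0.39291267 -0.33341394  0.06169111] [-17.25190762  -0.38627184  10.04151453] 0.009928227860875542 29.91090327501297
```

View pics/c6.png

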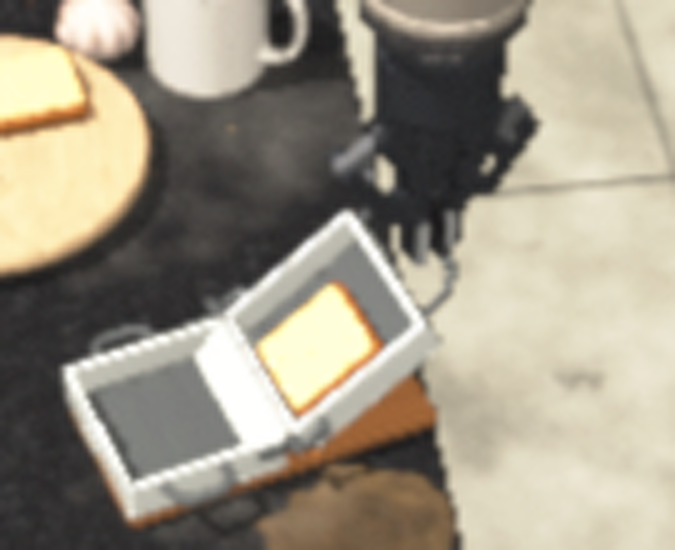

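The leaf is up about 0.6 rad with the slice against the hinge side at about (320,350) in the crop. The ~20 N outward radial force means I should use a slightly larger radius.

Call:
{"method": "servo_tool", "body": {
  "delta_pos": [
    [0,2.5,-8.6],
    [0,11.8,-19.3],
    [0,22.1,-29.1],
    [0,33.3,-37.8],
    [0,45.3,-45.4],
    [0,58,-51.7],
    [0,71.3,-56.7],
    [0,82.2,-59.7]
  ],
  "twist": [0,0,0,0,0,0,0,0]
}}

```text
time: 9.88
tcp_pos: [0.4738, -0.3104, 0.1203]
eef_rot: [180.0, 0.0, 105.8]
ft_force: [-2.9, 2.2, 4.1]
width: 0.0097
grasp_force: 31.2
```

Call:
{"method": "servo_tool", "body": {
  "delta_pos": [
    [0,11.2,-2.2],
    [0,25.3,-3.6],
    [0,39.5,-3.6],
    [0,53.6,-2.2],
    [0,67.5,0.6],
    [0,81.1,4.8],
    [0,94.2,10.3],
    [0,104.2,15.6]
  ],
  "twist": [0,0,0,0,0,0,0,0]
}}

```text
time: 10.88
tcp_pos: [0.5742, -0.2823, 0.1034]
eef_rot: [180.0, -0.0, 105.8]
ft_force: [-1.6, 3.4, -0.4]
width: 0.0096
grasp_force: 30.3
```

Call:
{"method": "servo_tool", "body": {
  "delta_pos": [
    [0,7.2,4.6],
    [0,17.5,12.1],
    [0,25.1,18.7],
    [0,25.1,18.7],
    [0,25.1,18.7],
    [0,25.1,18.7]
  ],
  "twist": [0,0,0,0,0,0]
}}

```text
time: 11.62
tcp_pos: [0.5972, -0.2758, 0.0854]
eef_rot: [180.0, -0.0, 105.8]
ft_force: [0.5, 2.3, -1.5]
width: 0.0098
grasp_force: 30.0
```

```bash
python3 - <<'E'
from h import *
p,d,W,T=cloud("scene");s=read_state();print(s['tcp_pos'],s['ft_force'],s['width'],s['grasp_force'])
cv2.imwrite("pics/c7.png",cv2.resize(p[55:165,190:325],None,fx=5,fy=5,interpolation=2)[:,:,::-1])
E
```

```text
[ 0.59722522 -0.27576707  0.08545173] [-1.19654909  2.89228915 -0.88431082] 0.009730679378274244 30.02795308828354
```

View pics/c7.png

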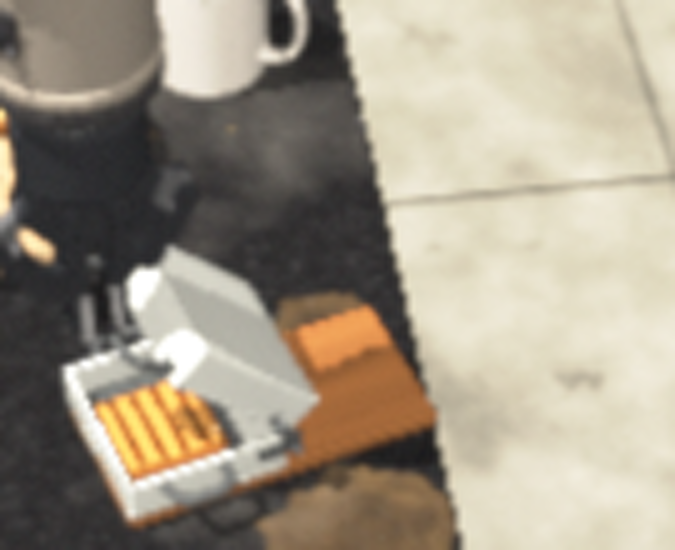

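The slice lies in the fixed half, stripes up, at about (165,425). Swinging the leaf back along the same arc.

Call:
{"method": "servo_tool", "body": {
  "delta_pos": [
    [0,-6.5,-5.7],
    [0,-17.9,-14.1],
    [0,-30.1,-21.4],
    [0,-42.9,-27.5],
    [0,-56.3,-32.2],
    [0,-70.1,-35.6],
    [0,-84.2,-37.5],
    [0,-98.3,-38.1]
  ],
  "twist": [0,0,0,0,0,0,0,0]
}}

```text
time: 12.68
tcp_pos: [0.5016, -0.3032, 0.1233]
eef_rot: [-180.0, 0.0, 105.8]
ft_force: [2.5, -5.8, -2.7]
width: 0.0095
grasp_force: 30.7
```

Call:
{"method": "servo_tool", "body": {
  "delta_pos": [
    [0,-14.2,0.9],
    [0,-28.2,3.1],
    [0,-41.9,6.8],
    [0,-55.2,11.8],
    [0,-67.9,18.1],
    [0,-79.9,25.7],
    [0,-91.1,34.4],
    [0,-101.4,44.2]
  ],
  "twist": [0,0,0,0,0,0,0,0]
}}

```text
time: 13.68
tcp_pos: [0.4045, -0.3303, 0.0785]
eef_rot: [180.0, -0.0, 105.8]
ft_force: [5.3, -4.6, -3.7]
width: 0.0103
grasp_force: 29.9
```

Call:
{"method": "servo_tool", "body": {
  "delta_pos": [
    [0,-8.9,11],
    [0,-16.6,22.9],
    [0,-23.4,35.2],
    [0,-28.6,48.3],
    [0,-32,60.5],
    [0,-34.6,71.4],
    [0,-36.1,81],
    [0,-36.8,89.4]
  ],
  "twist": [0,0,0,0,0,0,0,0]
}}

```text
time: 14.68
tcp_pos: [0.3702, -0.3399, -0.0109]
eef_rot: [180.0, -0.0, 105.8]
ft_force: [3.0, 1.2, -1.9]
width: 0.0094
grasp_force: 29.8
```

Call:
{"method": "servo_tool", "body": {
  "delta_pos": [
    [0,0,2],
    [0,0,5],
    [0,0,8],
    [0,0,8]
  ],
  "twist": [0,0,0,0]
}}

```text
time: 15.18
tcp_pos: [0.3705, -0.3409, -0.0174]
eef_rot: [180.0, 0.1, 105.8]
ft_force: [0.4, 0.0, 10.3]
width: 0.0098
grasp_force: 33.0
```

The upward force of 10 N means the leaf is resting on its stop. Open and withdraw straight up.

Call:
{"method": "servo_tool", "body": {
  "delta_pos": [
    [0,0,0],
    [0,0,0],
    [0,0,0],
    [0,0,-6],
    [0,0,-16],
    [0,0,-30],
    [0,0,-46],
    [0,0,-60]
  ],
  "twist": [0,0,0,0,0,0,0,0],
  "fingers": 0.31
}}

```text
time: 16.18
tcp_pos: [0.3701, -0.3404, 0.0432]
eef_rot: [180.0, 0.0, 105.8]
ft_force: [0.3, 0.3, 0.4]
width: 0.0263
grasp_force: 0.0
```

Call:
{"method": "servo_tool", "body": {
  "delta_pos": [
    [0,0,-20],
    [0,0,-50],
    [0,0,-80],
    [0,0,-100],
    [0,0,-110],
    [0,0,-110],
    [0,0,-110]
  ],
  "twist": [0,0,0,0,0,0,0]
}}

```text
time: 17.05
tcp_pos: [0.3695, -0.3399, 0.151]
eef_rot: [-180.0, -0.1, 105.8]
ft_force: [0.2, 0.1, 0.2]
width: 0.0268
grasp_force: 0.0
```

```bash
python3 - <<'E'
from h import *
p,d,W,T=cloud("scene");s=read_state();print(s['time'],s['tcp_pos'],s['ft_force'])
cv2.imwrite("pics/c8.png",cv2.resize(p[55:165,190:325],None,fx=5,fy=5,interpolation=2)[:,:,::-1])
E
```

```text
17.1 [ 0.36942721 -0.33988631  0.15091115] [ 0.10270528 -0.0886139  -0.70516945]
```

View pics/c8.png

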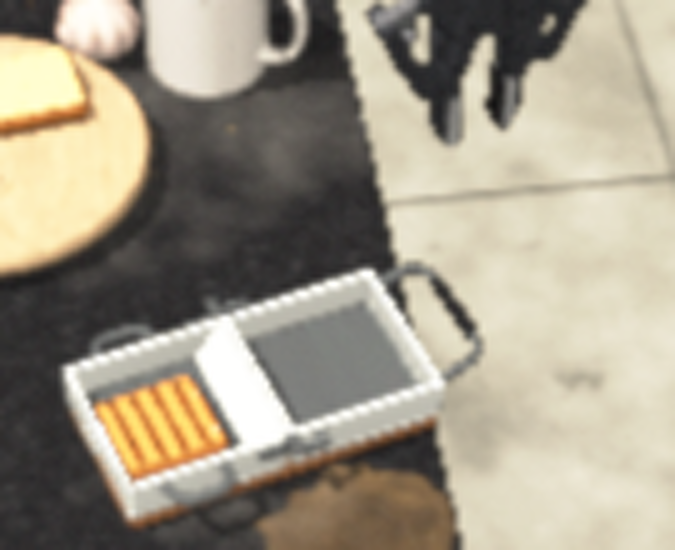

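The slice is in the fixed half at about (160,425), stripes up; the leaf is flat and the gripper is clear. I'll check quickly by depth that the slice is level, then hand in.

```bash
python3 - <<'E'
from h import *
p,d,W,T=cloud("scene")
q=p[55:165,190:325].astype(int);m=np.zeros(d.shape,bool);m[130:151,208:237]=True
m&=(p[...,0].astype(int)-p[...,2]>70)&(d>0)
P=W[m];A=np.c_[P[:,:2]-P[:,:2].mean(0),np.ones(len(P))];c=np.linalg.lstsq(A,P[:,2],rcond=None)[0]
print(len(P),P.mean(0),"tilt",np.hypot(*c[:2]))
if np.hypot(*c[:2])<.12 and .025<c[2]<.042: print(sign_off())
E
```

```text
355 [ 0.56330952 -0.27549931  0.03311889] tilt 0.01688936414948928
the job is handed in; nothing more can be done
None
```

The slice is turned over: it lies flat in the fixed half, browned striped face up. The swinging half is back down flat, the gripper is clear, and the job was handed in at about 17 s.

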